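# Turn the soap dishes to read their marks and sort them into their holders

### The arm

A 6-joint arm with a two-finger parallel gripper is mounted at the origin on the work surface. World frame = base frame: x ahead of the robot, y to its left, z up, the work surface at z = 0. Lengths are in m, angles in degrees, forces in N, time in s.
With the tool pointing down it reaches from about 0.425 to 1.125 m from the base axis. Payload 14.9 kg.
Tool frame: the origin (TCP) lies on the centre line of the jaws, within the pads' length; the fingertips stand 8 mm ahead of it and the grasp point (between the pads) lies 11 mm behind it (robot.tip_extent is the z of the fingertips in the tool frame, in m); z points along the fingers, y is the line along which they close (so a half turn about z gives the same grasp; the last joint's range is limited). The gripper opens to 91 mm and grips with 3 to 60 N. Pads are 32 mm wide; open, the fingers measure 118 mm over their backs; the gripper's body (76 mm by 178 mm) begins 60 mm behind the grasp point.
Start: joints at [-66.824, 21.709, 99.362, -0, 58.929, -1.908], TCP at [0.297, -0.634, 0.222] pointing down, gripper open.
Joint ranges: [-158.91, 158.91], [-42.39, 125.64], [0.06, 152.35], [-60.88, 240.88], [17.5, 164.5], [-176.32, 176.32]. Speed limits (degrees/s): [108.29, 108.29, 136.94, 180, 180, 180].

### API

Orientations are given as a 3x3 rotation matrix whose columns are the frame's x, y, z axes.
In Python, from plant import readout, imaging, job, robot gives the robot as it stands. The module is installed in compiled form; this text tells all that it offers.
- The arm moves only by the tool drive_tool, never from a script. Its argument "rows" is a list of rows, each an object of numbers: "jaw": the opening, from -1 (shut) to 1 (fully open); "dx", "dy", "dz": the shift along the tool's x, y, z in cm; "ax", "ay", "az": the turn, a rotation vector about the tool's x, y, z in rad. In form: [{"jaw": .., "dx": .., "dy": .., "dz": .., "ax": .., "ay": .., "az": ..}, ...]. A call has 1 to 10 rows; each row is the pose to reach, as a shift and turn from the pose commanded when the call began, along the tool's axes at that moment; what a row does not reach only later rows make up. A row lasts 1/10 s, in which the tool goes at most 50 mm and 8.59 degrees, less where a joint would pass 70% of its speed; a pose out of reach is approached as far as the arm can. A call with a gripper value outside its range is refused whole. The fingers move at their own pace and stop on an object; "force" is the grip in N (left out, the last holds). Time passes only in rows, so rows that repeat a pose let the fingers close. It gives the time, the measured TCP pose, the force, the opening and the grip force at its end, in the units of the state.
- readout.get_state(): the state, without advancing time (a new reading comes with each control period).
- imaging.capture(name): name is "side" or "top"; returns the picture (400x640x3 uint8, red, green, blue); there is no depth.
- imaging.camera_params(name): a dict with "mtx" (3x3 intrinsics, pixels), "view" (4x4, takes a point from world to camera coordinates). Camera axes: x right, y down, z forward; pixel columns grow to the right and rows downward; lengths in m; the calibration is good to about 2 mm. A picture is of the moment at which its call begins. camera_params takes no time and is no camera call.
- job.close_job(): hands the job in; it is judged then, once.
The state is a dict: "t": time; "qpos": joint angles; "dq": joint speeds; "joint_efforts": joint torques, N m; "position": TCP position; "orientation": TCP orientation; "ft_force": force on the tool from outside, world axes, zero at the start; "torque": the same for the moment, N m; "width": finger opening in m; "gripper_force": force on a finger pad.
Only numpy, scipy, OpenCV 4.12 (cv2) and the standard library are available. Lean on these libraries where they do the work, as an engineer would, in place of code of your own. Each camera call takes 0.05 s, during which the arm holds its last target. There are 200 camera calls.

### The job

Two red soap dishes stand on edge in the steel draining rack, with their undersides against its back wall; one has a ring and the other a straight bar of white plastic on its underside. Turn each dish half round to read its underside, and stand it on the same edge, fully down in the slot of the wooden holder whose front shelf shows the same shape, with its underside facing out over that shelf. Leave both dishes standing there.

Things in the scene. Friction and masses are not known exactly. Their poses are not given: they have to be found in the camera images.
- ring_dish (a point): centre of the red soap dish with a ring 38 mm across (white inlay, centred 13 mm below this point) on its underside; else both alike. Tray 104 x 78 x 22 mm, 0.12 kg, on a long edge: z up (78), y its length, x its thickness, out of the open face; underside at -x. Starts in either bay of the rack: floor 6 mm, back wall 50 mm above the table; the top 34 mm is free to pinch across the thickness
- bar_dish (a point): centre of the red soap dish with a bar 76 x 9 mm along y (white inlay, centred 13 mm below this point) on its underside; else both alike. Tray 104 x 78 x 22 mm, 0.12 kg, on a long edge: z up (78), y its length, x its thickness, out of the open face; underside at -x. Starts in either bay of the rack: floor 6 mm, back wall 50 mm above the table; the top 34 mm is free to pinch across the thickness
- ring_holder (a point): centre of a ring 38 mm across, white, set in the front shelf (12 mm above the table) of a fixed wooden holder. x points outward over the shelf, y along the slot, z up. Slot middle at x = -52 mm from here; slot 40 mm wide (x), 128 mm long, floor 6 mm, back wall 50 mm, front lip 15 mm above the table. A seated dish has its centre 45 mm above the table
- bar_holder (a point): centre of a bar 76 x 9 mm along y, white, set in the front shelf (12 mm above the table) of a fixed wooden holder. x points outward over the shelf, y along the slot, z up. Slot middle at x = -52 mm from here; slot 40 mm wide (x), 128 mm long, floor 6 mm, back wall 50 mm, front lip 15 mm above the table. A seated dish has its centre 45 mm above the table
There are look-alikes about, which are no part of the job. Leave any blue, orange or yellow look-alike of the part that bears bar_dish alone.

How it is judged:
By the outcome, as a careful person would: the job done as asked, in the order asked, and still so for the second after the job is handed in, with the robot touching nothing.
It also fails if it takes over 64 s, if anything falls off the work surface, if the arm or the gripper's body presses on something with over 40 N, if the wrist force passes 120 N, or if a joint passes its speed limit or range.

## Working session

There is one attempt and no reset: what is moved stays moved. The work goes in short steps, Python scripts to look and compute and a tool call to move; the robot and the scene stay as the last step left them, time stands still between calls to the robot, and variables do not carry over. Pictures are saved under pics/ and viewed, at most 10 in all, crops included, and the job is handed in when it is done.

Besides the shell and the picture viewer there is one more tool, called after "Emit:" in YAML: its name, and indented under it one key for each argument. drive_tool: Moves the arm, as the interface text tells. Its arguments: {"type":"object","properties":{"rows":{"type":"array","items":{"type":"object","properties":{"jaw":{"type":"number"},"dx":{"type":"number"},"dy":{"type":"number"},"dz":{"type":"number"},"ax":{"type":"number"},"ay":{"type":"number"},"az":{"type":"number"}}}},"force":{"type":"number"}},"required":["rows"]}

```bash
ls; mkdir -p pics
python3 - <<'E'
from plant import readout, imaging, job, robot
import cv2,numpy as np
s=readout.get_state();print(s['position'],np.round(s['orientation'],3).tolist(),s['t'])
for n in("side","top"):
    im=imaging.capture(n);cv2.imwrite(f"pics/{n}0.png",im[:,:,::-1]);p=imaging.camera_params(n);print(n,p['mtx'].tolist(),np.round(p['view'],3).tolist())
E
```

```text
pics
[ 0.29660147 -0.63363318  0.22130116] [[0.906, 0.424, -0.0], [0.424, -0.906, 0.001], [0.0, -0.001, -1.0]] 0.0
side [[393.65254437750167, 0.0, 315.69674870473204], [0.0, 393.65254437750167, 199.66895681517028], [0.0, 0.0, 1.0]] [[-0.949, -0.316, -0.017, 0.481], [-0.194, 0.622, -0.758, 0.194], [0.25, -0.716, -0.652, 0.929], [0.0, 0.0, 0.0, 1.0]]
top [[438.826834764922, 0.0, 321.58044081778155], [0.0, 438.826834764922, 202.03206973714367], [0.0, 0.0, 1.0]] [[-0.006, -1.0, -0.008, -0.059], [-0.993, 0.007, -0.122, 0.547], [0.122, 0.007, -0.993, 1.075], [0.0, 0.0, 0.0, 1.0]]
```

View pics/top0.png

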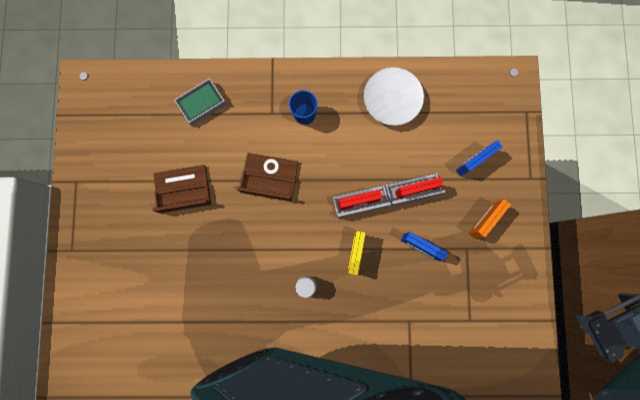

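View pics/side0.png

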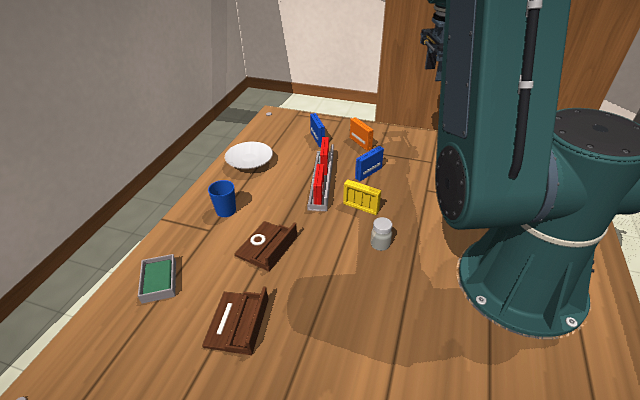

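Run:
```python
import cv2,numpy as np
t=cv2.imread("pics/top0.png");s=cv2.imread("pics/side0.png")
r=lambda a,f:cv2.resize(a,None,fx=f,fy=f,interpolation=cv2.INTER_CUBIC)
a=r(t[165:225,325:455],6)[:,:780]
b=r(s[130:220,290:350],2.55)
c=r(t[140:220,145:305],2.9)
h=min(b.shape[0],c.shape[0],230)
o=np.hstack([r(b,1)[:h],c[:h]]);o=cv2.copyMakeBorder(o,0,0,0,780-o.shape[1],cv2.BORDER_CONSTANT)
cv2.imwrite("pics/crop1.png",np.vstack([a,o]))
```

```text
(no output)
```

View pics/crop1.png

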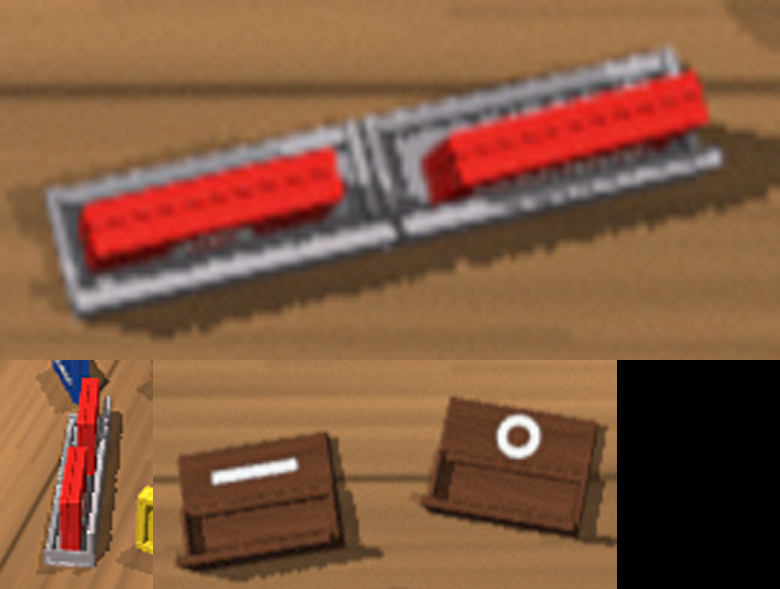

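```bash
cat > h.py <<'E'
import numpy as np,cv2
from plant import imaging,readout
P={n:imaging.camera_params(n) for n in("top","side")}
def M(n): return P[n]['mtx']@P[n]['view'][:3]
def proj(n,X): q=M(n)@np.append(X,1);return q[:2]/q[2]
def ray(n,px,z):
    V=P[n]['view'];R=V[:3,:3];c=-R.T@V[:3,3];d=R.T@np.linalg.solve(P[n]['mtx'],[*px,1]);return c+d*(z-c[2])/d[2]
def tri(a,b):
    X=cv2.triangulatePoints(M("top"),M("side"),np.array(a,float).reshape(2,1),np.array(b,float).reshape(2,1)).ravel();return X[:3]/X[3]
E
python3 - <<'E'
from h import *
np.set_printoptions(precision=4,suppress=True)
print(tri((338.3,216.7),(328,209.6)),tri((333.3,196.7),(307.6,208.4)))
t=cv2.imread("pics/top0.png");s=cv2.imread("pics/side0.png")
for n,im in(("top",t),("side",s)):
    h=cv2.cvtColor(im,cv2.COLOR_BGR2HSV)
    m=((h[...,0]<5)|(h[...,0]>175))&(h[...,1]>190)&(h[...,2]>(200 if n=="top" else 120))
    cs,_=cv2.findContours(m.astype(np.uint8),cv2.RETR_EXTERNAL,cv2.CHAIN_APPROX_NONE)
    for c in cs:
        if cv2.contourArea(c)>60:
            r=cv2.minAreaRect(c);b=cv2.boxPoints(r);print(n,cv2.contourArea(c),r)
            if n=="top":
                Q=np.array([ray(n,p,.084) for p in b]);print(Q.mean(0));e=Q[1]-Q[0],Q[2]-Q[1];print(e,[np.linalg.norm(v) for v in e])
    # white marks
    m=(h[...,1]<40)&(h[...,2]>190);cs,_=cv2.findContours(m.astype(np.uint8),cv2.RETR_EXTERNAL,cv2.CHAIN_APPROX_NONE)
    for c in cs:
        if 20<cv2.contourArea(c)<600:
            r=cv2.minAreaRect(c);b=cv2.boxPoints(r);Q=np.array([ray(n,p,.012) for p in b]);print(n,'white',r,Q.mean(0),Q[1]-Q[0],Q[2]-Q[1])
# holder wood dark in top
h=cv2.cvtColor(t,cv2.COLOR_BGR2HSV)
print(h[183,265],h[190,170],h[200,180],h[230,180])
E
```

```text
[ 0.5093 -0.106   0.0024] [ 0.5637 -0.093   0.0031]
top 284.5 ((360.15740966796875, 198.1688690185547), (7.8445963859558105, 42.028717041015625), 76.75948333740234)
[ 0.5495 -0.1559  0.084 ]
(array([ 0.0227, -0.099 ,  0.    ]), array([-0.0186, -0.0039,  0.    ])) [np.float64(0.10159032137618076), np.float64(0.01903699893666744)]
top 278.5 ((421.01171875, 185.94432067871094), (7.73659610748291, 42.19498825073242), 75.25643920898438)
[ 0.5783 -0.3033  0.084 ]
(array([ 0.0256, -0.0994,  0.    ]), array([-0.0184, -0.004 ,  0.    ])) [np.float64(0.10261138387844729), np.float64(0.018805675085077765)]
top white ((304.5, 287.5), (17.0, 17.0), 90.0) [ 0.3334 -0.0181  0.012 ] [-0.0002 -0.0429  0.    ] [-0.0421  0.0002  0.    ]
top white ((179.8108367919922, 177.86488342285156), (3.6167776584625244, 28.605422973632812), 80.53767395019531) [0.6155 0.3056 0.012 ] [ 0.0119 -0.0731  0.    ] [-0.0094 -0.0018  0.    ]
top white ((270.5000305175781, 166.0), (13.435027122497559, 13.435027122497559), 45.0) [0.6451 0.07   0.012 ] [ 0.025  -0.0245  0.    ] [-0.0254 -0.0249  0.    ]
top white ((630.5, 14.
[... 863 characters left out ...]
0194  0.    ]
side white ((257.5, 239.0), (10.0, 13.0), 90.0) [0.6452 0.0684 0.012 ] [-0.0331 -0.0104 -0.    ] [-0.0148  0.0331  0.    ]
side white ((568.4096069335938, 235.6947479248047), (75.02017211914062, 14.404090881347656), 0.7742201685905457) [-0.1231 -0.1861  0.012 ] [-0.0044 -0.0561  0.    ] [-0.1862 -0.0545 -0.    ]
side white ((382.5, 223.0), (17.0, 12.0), 0.0) [ 0.3451 -0.0889  0.012 ] [ 0.0098 -0.046   0.    ] [-0.0447 -0.014  -0.    ]
side white ((617.702880859375, 109.25090026855469), (35.852657318115234, 10.678244590759277), 17.354022979736328) [-0.3987 -0.9868  0.012 ] [-0.0289 -0.0988  0.    ] [-0.1056  0.0631  0.    ]
[ 10 155 107] [ 11 156 106] [ 11 154 106] [ 15 133 159]
```

Run:
```python
from h import *
t=cv2.imread("pics/top0.png");s=cv2.imread("pics/side0.png")
r=lambda a,f:cv2.resize(a,None,fx=f,fy=f,interpolation=cv2.INTER_CUBIC)
cv2.imwrite("pics/crop2.png",np.hstack([r(s[135:213,295:345],7.5),r(s[220:355,200:300],4.0)[:585]])[:585] if 0 else np.hstack([r(s[137:213,295:345],7.1)[:535],r(s[218:352,198:302],4)[:535]]))
```

```text
(no output)
```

View pics/crop2.png

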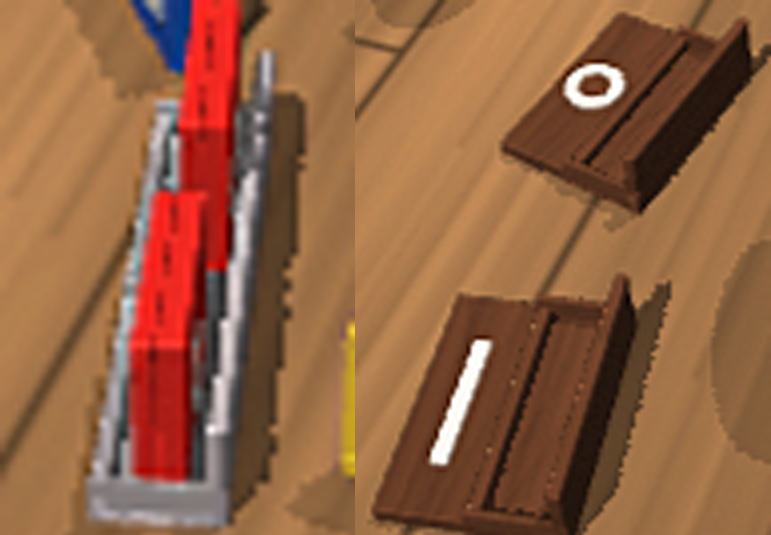

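Run:
```python
from h import *
np.set_printoptions(precision=4,suppress=True)
print(tri((445,190.8),(332.3,144.7)),tri((437.5,173.3),(318,151.8)))
t=cv2.imread("pics/top0.png");h=cv2.cvtColor(t,cv2.COLOR_BGR2HSV)
m=(h[...,0]<=13)&(h[...,1]>140)&(h[...,2]>60)&(h[...,2]<130)
m[:, :145]=0;m[:,310:]=0;m[:140]=0;m[220:]=0
m=cv2.morphologyEx(m.astype(np.uint8),cv2.MORPH_CLOSE,np.ones((5,5)))
cs,_=cv2.findContours(m,cv2.RETR_EXTERNAL,cv2.CHAIN_APPROX_NONE)
for c in cs:
    if cv2.contourArea(c)<500: continue
    p=c[:,0];x0,x1=p[:,0].min(),p[:,0].max();print(cv2.minAreaRect(c))
    for nm,f,z in(("far",min,.012),("near",max,.05)):
        e=np.array([(x,f(p[p[:,0]==x][:,1])) for x in range(x0+10,x1-9)],float)
        W=np.array([ray("top",q,z) for q in e])[:,:2].astype(np.float32)
        vx,vy,px,py=cv2.fitLine(W,cv2.DIST_HUBER,0,.002,.001).ravel()
        print(nm,"outward yaw",(np.degrees(np.arctan2(vy,vx))+90+90)%180-90,px,py)
```

```text
[ 0.5716 -0.3709  0.0466] [ 0.6209 -0.3626  0.0144]
((179.45945739746094, 189.24325561523438), (41.17411804199219, 58.74590301513672), 81.02737426757812)
far outward yaw 9.355049 0.6394867 0.30457217
near outward yaw 9.716614 0.5357896 0.29817012
((269.0769348144531, 176.1154022216797), (58.63872528076172, 40.596046447753906), 11.309932708740234)
far outward yaw -10.497131 0.67449856 0.09822179
near outward yaw -10.941803 0.568504 0.09169139
```

```bash
cat >> h.py <<'E'
def plan(x,y,z,yaw):
    "shift (cm) in tool axes and az (rad) to reach TCP xyz with tool-x yaw (deg), tool down"
    s=readout.get_state();R=np.array(s['orientation']);d=R.T@(np.array([x,y,z])-s['position'])*100
    T=np.array([[np.cos(np.radians(yaw)),np.sin(np.radians(yaw)),0],[np.sin(np.radians(yaw)),-np.cos(np.radians(yaw)),0],[0,0,-1]]).T
    rv=cv2.Rodrigues(R.T@T)[0].ravel()
    print("t",round(s['t'],2),"pos",np.round(s['position'],4),"yaw",round(np.degrees(np.arctan2(R[1,0],R[0,0])),2),"q",np.round(s['qpos'],1),"w",round(s['width'],4),"F",np.round(s['ft_force'],1)," -> d",np.round(d,2),"a",np.round(rv,3))
E
python3 -c "
from h import *
plan(.5495,-.156,.2,103)"
```

```text
t 0.1 pos [ 0.2966 -0.6337  0.2214] yaw 25.09 q [-66.8  21.7  99.4  -0.   58.9  -1.9] w 0.0911 F [-0.2 -0.1  0.2]  -> d [ 43.16 -32.54   2.17] a [-1.00e-03 -1.00e-03 -1.36e+00]
```

Emit:
drive_tool:
  rows:
    - {"jaw":0.3,"dx":43.2,"dy":-32.5,"dz":2.2,"az":-1.36}
    - {"jaw":0.3,"dx":43.2,"dy":-32.5,"dz":2.2,"az":-1.36}
    - {"jaw":0.3,"dx":43.2,"dy":-32.5,"dz":2.2,"az":-1.36}
    - {"jaw":0.3,"dx":43.2,"dy":-32.5,"dz":2.2,"az":-1.36}
    - {"jaw":0.3,"dx":43.2,"dy":-32.5,"dz":2.2,"az":-1.36}
    - {"jaw":0.3,"dx":43.2,"dy":-32.5,"dz":2.2,"az":-1.36}
    - {"jaw":0.3,"dx":43.2,"dy":-32.5,"dz":2.2,"az":-1.36}
    - {"jaw":0.3,"dx":43.2,"dy":-32.5,"dz":2.2,"az":-1.36}
    - {"jaw":0.3,"dx":43.2,"dy":-32.5,"dz":2.2,"az":-1.36}
    - {"jaw":0.3,"dx":43.2,"dy":-32.5,"dz":2.2,"az":-1.36}
  force: 20

```text
validation failed for argument at $.ro...
```

```bash
python3 -c "
from h import *
plan(.5495,-.156,.064,103)"
```

```text
t 0.1 pos [ 0.2966 -0.6337  0.2214] yaw 25.09 q [-66.8  21.7  99.4  -0.   58.9  -1.9] w 0.0911 F [-0.2 -0.1  0.2]  -> d [ 43.16 -32.52  15.77] a [-1.00e-03 -1.00e-03 -1.36e+00]
```

Emit:
drive_tool:
  rows:
    - {"jaw":0.3,"dx":4,"dy":-3,"dz":0.2,"ax":0,"ay":0,"az":-0.13}
    - {"jaw":0.3,"dx":43.2,"dy":-32.5,"dz":2.2,"ax":0,"ay":0,"az":-1.36}
  force: 20

```text
t: 0.3
position: [0.3435, -0.545, 0.2173]
orientation: [[0.751, 0.66, -0.0], [0.66, -0.751, 0.0], [0.0, -0.0, -1.0]]
ft_force: [1.5, -0.2, 0.7]
width: 0.0782
gripper_force: 0.0
```

```bash
python3 -c "
from h import *
plan(.5495,-.156,.2,103)"
```

```text
t 0.3 pos [ 0.3435 -0.545   0.2173] yaw 41.31 q [-59.9  17.1 106.2   0.   56.7 -11.2] w 0.0782 F [ 1.5 -0.2  0.7]  -> d [ 41.15 -15.62   1.74] a [-0.    -0.    -1.077]
```

Emit:
drive_tool:
  rows:
    - {"jaw":0.3,"dx":41.1,"dy":-15.6,"dz":1.7,"ax":0,"ay":0,"az":-1.07}
    - {"jaw":0.3,"dx":41.1,"dy":-15.6,"dz":1.7,"ax":0,"ay":0,"az":-1.07}
    - {"jaw":0.3,"dx":41.1,"dy":-15.6,"dz":1.7,"ax":0,"ay":0,"az":-1.07}
    - {"jaw":0.3,"dx":41.1,"dy":-15.6,"dz":1.7,"ax":0,"ay":0,"az":-1.07}
    - {"jaw":0.3,"dx":41.1,"dy":-15.6,"dz":1.7,"ax":0,"ay":0,"az":-1.07}
    - {"jaw":0.3,"dx":41.1,"dy":-15.6,"dz":1.7,"ax":0,"ay":0,"az":-1.07}
    - {"jaw":0.3,"dx":41.1,"dy":-15.6,"dz":1.7,"ax":0,"ay":0,"az":-1.07}
    - {"jaw":0.3,"dx":41.1,"dy":-15.6,"dz":1.7,"ax":0,"ay":0,"az":-1.07}
    - {"jaw":0.3,"dx":41.1,"dy":-15.6,"dz":1.7,"ax":0,"ay":0,"az":-1.07}
    - {"jaw":0.3,"dx":41.1,"dy":-15.6,"dz":1.7,"ax":0,"ay":0,"az":-1.07}

```text
t: 1.3
position: [0.552, -0.1544, 0.2006]
orientation: [[-0.219, 0.976, -0.0], [0.976, 0.219, 0.001], [0.001, -0.0, -1.0]]
ft_force: [-1.3, -0.7, 0.2]
width: 0.0598
gripper_force: 0.0
```

```bash
python3 -c "
from h import *
plan(.5495,-.156,.064,103)"
```

```text
t 1.3 pos [ 0.552  -0.1544  0.2006] yaw 102.64 q [-18.   12.  114.9   0.   53.1 -30.6] w 0.0598 F [-1.3 -0.7  0.2]  -> d [-0.11 -0.27 13.66] a [-0.    -0.001 -0.006]
```

Emit:
drive_tool:
  rows:
    - {"jaw":0.3,"dx":-0.1,"dy":-0.3,"dz":4,"ax":0,"ay":0,"az":0}
    - {"jaw":0.3,"dx":-0.1,"dy":-0.3,"dz":8,"ax":0,"ay":0,"az":0}
    - {"jaw":0.3,"dx":-0.1,"dy":-0.3,"dz":11,"ax":0,"ay":0,"az":0}
    - {"jaw":0.3,"dx":-0.1,"dy":-0.3,"dz":13,"ax":0,"ay":0,"az":0}
    - {"jaw":0.3,"dx":-0.1,"dy":-0.3,"dz":13.6,"ax":0,"ay":0,"az":0}
    - {"jaw":-0.6,"dx":-0.1,"dy":-0.3,"dz":13.6,"ax":0,"ay":0,"az":0}
    - {"jaw":-0.6,"dx":-0.1,"dy":-0.3,"dz":13.6,"ax":0,"ay":0,"az":0}
    - {"jaw":-0.6,"dx":-0.1,"dy":-0.3,"dz":13.6,"ax":0,"ay":0,"az":0}
    - {"jaw":-0.6,"dx":-0.1,"dy":-0.3,"dz":13.6,"ax":0,"ay":0,"az":0}
    - {"jaw":-0.6,"dx":-0.1,"dy":-0.3,"dz":13.6,"ax":0,"ay":0,"az":0}

```text
t: 2.3
position: [0.5483, -0.1597, 0.0656]
orientation: [[-0.215, 0.977, 0.001], [0.977, 0.215, -0.0], [-0.001, 0.001, -1.0]]
ft_force: [-0.6, 0.0, 1.4]
width: 0.0221
gripper_force: 4.5
```

```bash
python3 -c "
from h import *
plan(.56,-.05,.22,40);print(readout.get_state()['gripper_force'])"
```

```text
t 2.3 pos [ 0.5483 -0.1597  0.0656] yaw 102.44 q [-18.6  23.8 117.2   0.   38.9 -31. ] w 0.0221 F [-0.6  0.   1.4]  -> d [ 10.45   3.52 -15.45] a [ 1.00e-03 -0.00e+00  1.09e+00]
4.467802941799164
```

Emit:
drive_tool:
  rows:
    - {"jaw":-0.6,"dx":0,"dy":0,"dz":0,"ax":0,"ay":0,"az":0}
    - {"jaw":-0.6,"dx":0,"dy":0,"dz":-3,"ax":0,"ay":0,"az":0}
    - {"jaw":-0.6,"dx":0,"dy":0,"dz":-7,"ax":0,"ay":0,"az":0}
    - {"jaw":-0.6,"dx":0,"dy":0,"dz":-11,"ax":0,"ay":0,"az":0}
    - {"jaw":-0.6,"dx":2,"dy":0.7,"dz":-14,"ax":0,"ay":0,"az":0.14}
    - {"jaw":-0.6,"dx":4,"dy":1.4,"dz":-15.4,"ax":0,"ay":0,"az":0.28}
    - {"jaw":-0.6,"dx":7,"dy":2.4,"dz":-15.4,"ax":0,"ay":0,"az":0.42}
    - {"jaw":-0.6,"dx":10,"dy":3.5,"dz":-15.4,"ax":0,"ay":0,"az":0.56}
    - {"jaw":-0.6,"dx":10.4,"dy":3.5,"dz":-15.4,"ax":0,"ay":0,"az":0.7}
    - {"jaw":-0.6,"dx":10.4,"dy":3.5,"dz":-15.4,"ax":0,"ay":0,"az":0.84}
  force: 25

```text
t: 3.3
position: [0.5594, -0.0492, 0.2188]
orientation: [[0.587, 0.81, -0.0], [0.81, -0.587, 0.0], [-0.0, -0.0, -1.0]]
ft_force: [0.2, -0.1, -2.1]
width: 0.0219
gripper_force: 25.0
```

Run:
```python
from h import *
plan(.56,-.05,.22,40)
s=readout.get_state();im=imaging.capture("side")[:,:,::-1];c=proj("side",s['position']-[0,0,.04]).astype(int);print(c)
t=imaging.capture("top")[:,:,::-1];d=proj("top",s['position']-[0,0,.03]).astype(int);print(d)
def crop(i,c,r=50): return cv2.resize(i[max(c[1]-r,0):c[1]+r,max(c[0]-r,0):c[0]+r],(398,398),interpolation=cv2.INTER_CUBIC)
cv2.imwrite("pics/read1.png",np.hstack([crop(im,c),crop(t,d)]))
```

```text
t 3.3 pos [ 0.5594 -0.0492  0.2188] yaw 54.07 q [ -7.4   9.6 115.6   0.   54.9  28.5] w 0.0219 F [ 0.2 -0.1 -2.1]  -> d [-0.03  0.09 -0.12] a [-0.     0.     0.246]
[300 167]
[314 187]
```

View pics/read1.png

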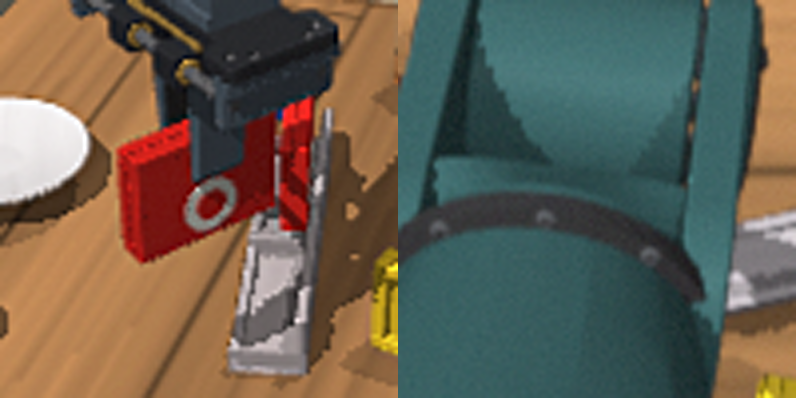

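```bash
python3 -c "
from h import *
plan(.595,.083,.2,134)"
```

```text
t 3.4 pos [ 0.5595 -0.0501  0.2188] yaw 54.21 q [ -7.5   9.6 115.6  -0.   54.9  28.3] w 0.0223 F [-0.6  0.1 -0.6]  -> d [12.87 -4.9   1.88] a [-0.    -0.    -1.393]
```

Emit:
drive_tool:
  rows:
    - {"jaw":-0.6,"dx":2,"dy":-0.8,"dz":0,"ax":0,"ay":0,"az":-0.14}
    - {"jaw":-0.6,"dx":4,"dy":-1.6,"dz":0,"ax":0,"ay":0,"az":-0.28}
    - {"jaw":-0.6,"dx":6,"dy":-2.4,"dz":0,"ax":0,"ay":0,"az":-0.42}
    - {"jaw":-0.6,"dx":8,"dy":-3.2,"dz":0,"ax":0,"ay":0,"az":-0.56}
    - {"jaw":-0.6,"dx":10,"dy":-4,"dz":0,"ax":0,"ay":0,"az":-0.7}
    - {"jaw":-0.6,"dx":12,"dy":-4.6,"dz":0,"ax":0,"ay":0,"az":-0.84}
    - {"jaw":-0.6,"dx":12.9,"dy":-4.9,"dz":0.5,"ax":0,"ay":0,"az":-0.98}
    - {"jaw":-0.6,"dx":12.9,"dy":-4.9,"dz":1,"ax":0,"ay":0,"az":-1.12}
    - {"jaw":-0.6,"dx":12.9,"dy":-4.9,"dz":1.5,"ax":0,"ay":0,"az":-1.26}
    - {"jaw":-0.6,"dx":12.9,"dy":-4.9,"dz":1.9,"ax":0,"ay":0,"az":-1.39}

```text
t: 4.4
position: [0.595, 0.0827, 0.1994]
orientation: [[-0.701, 0.713, -0.001], [0.713, 0.701, -0.0], [0.0, -0.0, -1.0]]
ft_force: [-0.1, -0.3, -1.1]
width: 0.0217
gripper_force: 25.0
```

Emit:
drive_tool:
  rows:
    - {"jaw":-0.6,"dx":0,"dy":0,"dz":0,"ax":0,"ay":0,"az":-0.14}
    - {"jaw":-0.6,"dx":0,"dy":0,"dz":0,"ax":0,"ay":0,"az":-0.28}
    - {"jaw":-0.6,"dx":0,"dy":0,"dz":0,"ax":0,"ay":0,"az":-0.42}
    - {"jaw":-0.6,"dx":0,"dy":0,"dz":0,"ax":0,"ay":0,"az":-0.56}
    - {"jaw":-0.6,"dx":0,"dy":0,"dz":0,"ax":0,"ay":0,"az":-0.7}
    - {"jaw":-0.6,"dx":0,"dy":0,"dz":0,"ax":0,"ay":0,"az":-0.84}
    - {"jaw":-0.6,"dx":0,"dy":0,"dz":0,"ax":0,"ay":0,"az":-0.98}
    - {"jaw":-0.6,"dx":0,"dy":0,"dz":0,"ax":0,"ay":0,"az":-1.12}
    - {"jaw":-0.6,"dx":0,"dy":0,"dz":0,"ax":0,"ay":0,"az":-1.26}
    - {"jaw":-0.6,"dx":0,"dy":0,"dz":0,"ax":0,"ay":0,"az":-1.4}

```text
t: 5.4
position: [0.5951, 0.0826, 0.1998]
orientation: [[-0.822, -0.57, -0.0], [-0.57, 0.822, -0.0], [0.0, 0.0, -1.0]]
ft_force: [0.3, -0.4, -0.5]
width: 0.022
gripper_force: 25.0
```

```bash
python3 -c "
from h import *
plan(.595,.083,.12,259.3)"
```

```text
t 5.4 pos [0.5951 0.0826 0.1998] yaw -145.25 q [   5.7   14.5  111.8    0.    53.7 -119.1] w 0.022 F [ 0.3 -0.4 -0.5]  -> d [-0.02  0.04  7.98] a [ 0.    -0.    -0.778]
```

Emit:
drive_tool:
  rows:
    - {"jaw":-0.6,"dx":0,"dy":0,"dz":1,"ax":0,"ay":0,"az":-0.14}
    - {"jaw":-0.6,"dx":0,"dy":0,"dz":2,"ax":0,"ay":0,"az":-0.28}
    - {"jaw":-0.6,"dx":0,"dy":0,"dz":3,"ax":0,"ay":0,"az":-0.42}
    - {"jaw":-0.6,"dx":0,"dy":0,"dz":4,"ax":0,"ay":0,"az":-0.56}
    - {"jaw":-0.6,"dx":0,"dy":0,"dz":5,"ax":0,"ay":0,"az":-0.7}
    - {"jaw":-0.6,"dx":0,"dy":0,"dz":6,"ax":0,"ay":0,"az":-0.778}
    - {"jaw":-0.6,"dx":0,"dy":0,"dz":7.5,"ax":0,"ay":0,"az":-0.778}
    - {"jaw":-0.6,"dx":0,"dy":0,"dz":7.5,"ax":0,"ay":0,"az":-0.778}

```text
t: 6.2
position: [0.5939, 0.0826, 0.1228]
orientation: [[-0.196, -0.981, -0.003], [-0.981, 0.196, -0.0], [0.001, 0.003, -1.0]]
ft_force: [-0.2, 0.6, -1.1]
width: 0.0219
gripper_force: 25.0
```

Run:
```python
from h import *
plan(.595,.083,.066,259.3)
s=readout.get_state();im=imaging.capture("side")[:,:,::-1];c=proj("side",s['position']-[0,0,.05]).astype(int);print(c)
cv2.imwrite("pics/pre1.png",cv2.resize(im[c[1]-60:c[1]+60,c[0]-70:c[0]+70],None,fx=4,fy=4,interpolation=cv2.INTER_CUBIC))
```

```text
t 6.2 pos [0.5939 0.0826 0.1228] yaw -101.29 q [   5.7   20.7  113.3    0.    46.1 -163. ] w 0.0219 F [-0.2  0.6 -1.1]  -> d [-0.07 -0.11  5.68] a [ 0.003 -0.001 -0.01 ]
[271 230]
```

View pics/pre1.png

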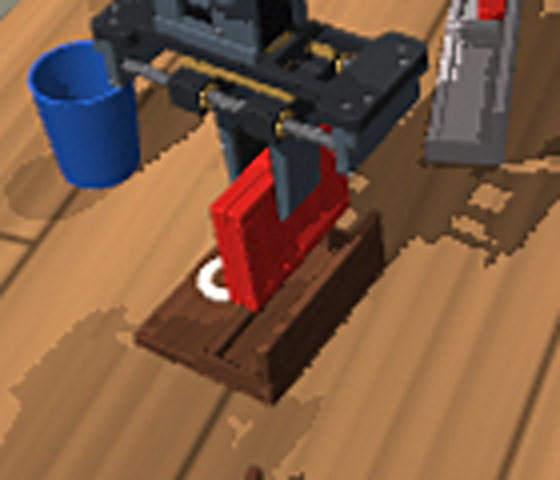

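Emit:
drive_tool:
  rows:
    - {"jaw":-0.6,"dx":-0.1,"dy":0,"dz":1.5,"ax":0,"ay":0,"az":-0.01}
    - {"jaw":-0.6,"dx":-0.1,"dy":0,"dz":3,"ax":0,"ay":0,"az":-0.01}
    - {"jaw":-0.6,"dx":-0.1,"dy":0,"dz":4.5,"ax":0,"ay":0,"az":-0.01}
    - {"jaw":-0.6,"dx":-0.1,"dy":0,"dz":5.2,"ax":0,"ay":0,"az":-0.01}
    - {"jaw":-0.6,"dx":-0.1,"dy":0,"dz":5.5,"ax":0,"ay":0,"az":-0.01}
    - {"jaw":-0.6,"dx":-0.1,"dy":0,"dz":5.6,"ax":0,"ay":0,"az":-0.01}
    - {"jaw":-0.6,"dx":-0.1,"dy":0,"dz":5.7,"ax":0,"ay":0,"az":-0.01}

```text
t: 6.95
position: [0.5957, 0.0839, 0.0682]
orientation: [[-0.186, -0.983, 0.001], [-0.983, 0.186, 0.0], [-0.0, -0.001, -1.0]]
ft_force: [-0.4, 0.6, -1.1]
width: 0.0218
gripper_force: 25.0
```

Emit:
drive_tool:
  rows:
    - {"jaw":-0.6,"dx":0,"dy":0,"dz":0.1,"ax":0,"ay":0,"az":0}
    - {"jaw":-0.6,"dx":0,"dy":0,"dz":0.1,"ax":0,"ay":0,"az":0}

```text
t: 7.15
position: [0.5956, 0.0839, 0.0672]
orientation: [[-0.185, -0.983, 0.0], [-0.983, 0.185, 0.0], [-0.0, -0.0, -1.0]]
ft_force: [0.4, 0.0, -1.5]
width: 0.0219
gripper_force: 25.0
```

Emit:
drive_tool:
  rows:
    - {"jaw":-0.6,"dx":0,"dy":0,"dz":0.1,"ax":0,"ay":0,"az":0}
    - {"jaw":-0.6,"dx":0,"dy":0,"dz":0.15,"ax":0,"ay":0,"az":0}
    - {"jaw":-0.6,"dx":0,"dy":0,"dz":0.2,"ax":0,"ay":0,"az":0}
    - {"jaw":-0.6,"dx":0,"dy":0,"dz":0.2,"ax":0,"ay":0,"az":0}

```text
t: 7.55
position: [0.5957, 0.0839, 0.0655]
orientation: [[-0.185, -0.983, 0.0], [-0.983, 0.185, -0.0], [-0.0, -0.0, -1.0]]
ft_force: [-3.3, -1.4, 8.5]
width: 0.0221
gripper_force: 25.0
```

Emit:
drive_tool:
  rows:
    - {"jaw":-0.35,"dx":0,"dy":0,"dz":-0.05,"ax":0,"ay":0,"az":0}
    - {"jaw":0,"dx":0,"dy":0,"dz":-0.1,"ax":0,"ay":0,"az":0}
    - {"jaw":0.3,"dx":0,"dy":0,"dz":-0.1,"ax":0,"ay":0,"az":0}
    - {"jaw":0.3,"dx":0,"dy":0,"dz":-0.1,"ax":0,"ay":0,"az":0}
    - {"jaw":0.3,"dx":0,"dy":0,"dz":-2,"ax":0,"ay":0,"az":0}
    - {"jaw":0.3,"dx":0,"dy":0,"dz":-5,"ax":0,"ay":0,"az":0}
    - {"jaw":0.3,"dx":0,"dy":0,"dz":-9,"ax":0,"ay":0,"az":0}
    - {"jaw":0.3,"dx":0,"dy":0,"dz":-13,"ax":0,"ay":0,"az":0}
    - {"jaw":0.3,"dx":0,"dy":0,"dz":-15,"ax":0,"ay":0,"az":0}

```text
t: 8.45
position: [0.5965, 0.084, 0.2184]
orientation: [[-0.185, -0.983, 0.004], [-0.983, 0.185, 0.0], [-0.001, -0.004, -1.0]]
ft_force: [0.1, -0.4, -0.8]
width: 0.0593
gripper_force: 0.0
```

```bash
python3 -c "
from h import *
plan(.579,-.301,.2,181);plan(.579,-.301,.2,103)"
```

```text
t 8.45 pos [0.5965 0.084  0.2184] yaw -100.69 q [   5.8   13.2  111.2   -0.    55.4 -163.5] w 0.0593 F [ 0.1 -0.4 -0.8]  -> d [38.16 -5.41  1.82] a [-0.002  0.003  1.367]
t 8.45 pos [0.5965 0.084  0.2184] yaw -100.69 q [   5.8   13.2  111.2   -0.    55.4 -163.5] w 0.0593 F [ 0.1 -0.4 -0.8]  -> d [38.16 -5.41  1.82] a [0.    0.005 2.728]
```

Emit:
drive_tool:
  rows:
    - {"jaw":0.3,"dx":4,"dy":-0.6,"dz":0,"ax":0,"ay":0,"az":0.14}
    - {"jaw":0.3,"dx":8,"dy":-1.1,"dz":0,"ax":0,"ay":0,"az":0.28}
    - {"jaw":0.3,"dx":12,"dy":-1.7,"dz":0,"ax":0,"ay":0,"az":0.42}
    - {"jaw":0.3,"dx":16,"dy":-2.3,"dz":0,"ax":0,"ay":0,"az":0.56}
    - {"jaw":0.3,"dx":20,"dy":-2.8,"dz":0,"ax":0,"ay":0,"az":0.7}
    - {"jaw":0.3,"dx":24,"dy":-3.4,"dz":0,"ax":0,"ay":0,"az":0.84}
    - {"jaw":0.3,"dx":28,"dy":-4,"dz":0,"ax":0,"ay":0,"az":0.98}
    - {"jaw":0.3,"dx":32,"dy":-4.5,"dz":0.5,"ax":0,"ay":0,"az":1.12}
    - {"jaw":0.3,"dx":36,"dy":-5.1,"dz":1,"ax":0,"ay":0,"az":1.26}
    - {"jaw":0.3,"dx":38.2,"dy":-5.4,"dz":1.8,"ax":0,"ay":0,"az":1.37}

```text
t: 9.45
position: [0.5774, -0.3043, 0.197]
orientation: [[-1.0, -0.007, 0.001], [-0.007, 1.0, -0.001], [-0.001, -0.001, -1.0]]
ft_force: [0.9, -0.5, -0.5]
width: 0.0594
gripper_force: 0.0
```

Emit:
drive_tool:
  rows:
    - {"jaw":0.3,"dx":0,"dy":0,"dz":0,"ax":0,"ay":0,"az":0.14}
    - {"jaw":0.3,"dx":0,"dy":0,"dz":0,"ax":0,"ay":0,"az":0.28}
    - {"jaw":0.3,"dx":0,"dy":0,"dz":0,"ax":0,"ay":0,"az":0.42}
    - {"jaw":0.3,"dx":0,"dy":0,"dz":0,"ax":0,"ay":0,"az":0.56}
    - {"jaw":0.3,"dx":0,"dy":0,"dz":0,"ax":0,"ay":0,"az":0.7}
    - {"jaw":0.3,"dx":0,"dy":0,"dz":0,"ax":0,"ay":0,"az":0.84}
    - {"jaw":0.3,"dx":0,"dy":0,"dz":0,"ax":0,"ay":0,"az":0.98}
    - {"jaw":0.3,"dx":0,"dy":0,"dz":0,"ax":0,"ay":0,"az":1.12}
    - {"jaw":0.3,"dx":0,"dy":0,"dz":0,"ax":0,"ay":0,"az":1.26}
    - {"jaw":0.3,"dx":0,"dy":0,"dz":0,"ax":0,"ay":0,"az":1.36}

```text
t: 10.45
position: [0.5775, -0.3015, 0.1968]
orientation: [[-0.218, 0.976, -0.0], [0.976, 0.218, 0.0], [0.0, -0.0, -1.0]]
ft_force: [-0.3, 0.6, -1.3]
width: 0.0593
gripper_force: 0.0
```

Run:
```python
from h import *
plan(.578,-.303,.0645,103)
im=imaging.capture("side")[:,:,::-1]
cv2.imwrite("pics/chk1.png",np.hstack([cv2.resize(im[195:295,215:315],(398,398),interpolation=cv2.INTER_CUBIC),cv2.resize(im[100:200,280:380],(398,398),interpolation=cv2.INTER_CUBIC)]))
```

```text
t 10.45 pos [ 0.5775 -0.3015  0.1968] yaw 102.57 q [-29.6  19.1 105.9   0.   54.9 -42.2] w 0.0593 F [-0.3  0.6 -1.3]  -> d [-0.16  0.02 13.23] a [-0.    -0.    -0.007]
```

View pics/chk1.png

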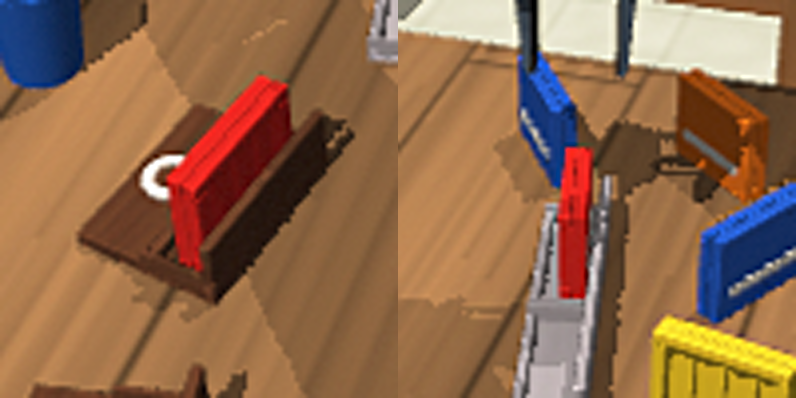

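Emit:
drive_tool:
  rows:
    - {"jaw":0.3,"dx":-0.1,"dy":0,"dz":4,"ax":0,"ay":0,"az":0}
    - {"jaw":0.3,"dx":-0.1,"dy":0,"dz":8,"ax":0,"ay":0,"az":0}
    - {"jaw":0.3,"dx":-0.1,"dy":0,"dz":11,"ax":0,"ay":0,"az":0}
    - {"jaw":0.3,"dx":-0.1,"dy":0,"dz":12.8,"ax":0,"ay":0,"az":0}
    - {"jaw":0.3,"dx":-0.1,"dy":0,"dz":13.2,"ax":0,"ay":0,"az":0}
    - {"jaw":-0.6,"dx":-0.1,"dy":0,"dz":13.2,"ax":0,"ay":0,"az":0}
    - {"jaw":-0.6,"dx":-0.1,"dy":0,"dz":13.2,"ax":0,"ay":0,"az":0}
    - {"jaw":-0.6,"dx":-0.1,"dy":0,"dz":13.2,"ax":0,"ay":0,"az":0}
    - {"jaw":-0.6,"dx":-0.1,"dy":0,"dz":13.2,"ax":0,"ay":0,"az":0}
    - {"jaw":-0.6,"dx":-0.1,"dy":0,"dz":13.2,"ax":0,"ay":0,"az":0}

```text
t: 11.5
position: [0.5781, -0.3027, 0.0656]
orientation: [[-0.223, 0.975, 0.001], [0.975, 0.223, -0.0], [-0.001, 0.001, -1.0]]
ft_force: [0.3, -0.3, 0.1]
width: 0.0218
gripper_force: 6.0
```

```bash
python3 -c "
from h import *
plan(.57,-.05,.22,53)"
```

```text
t 11.5 pos [ 0.5781 -0.3027  0.0656] yaw 102.9 q [-29.7  29.5 107.6  -0.   42.8 -42.6] w 0.0218 F [ 0.3 -0.3  0.1]  -> d [ 24.8    4.86 -15.45] a [0.001 0.    0.871]
```

Emit:
drive_tool:
  rows:
    - {"jaw":-0.6,"dx":0,"dy":0,"dz":0,"ax":0,"ay":0,"az":0}
    - {"jaw":-0.6,"dx":0,"dy":0,"dz":-3,"ax":0,"ay":0,"az":0}
    - {"jaw":-0.6,"dx":0,"dy":0,"dz":-7,"ax":0,"ay":0,"az":0}
    - {"jaw":-0.6,"dx":0,"dy":0,"dz":-11,"ax":0,"ay":0,"az":0}
    - {"jaw":-0.6,"dx":4,"dy":0.8,"dz":-14,"ax":0,"ay":0,"az":0.14}
    - {"jaw":-0.6,"dx":8,"dy":1.6,"dz":-15.4,"ax":0,"ay":0,"az":0.28}
    - {"jaw":-0.6,"dx":12,"dy":2.4,"dz":-15.4,"ax":0,"ay":0,"az":0.42}
    - {"jaw":-0.6,"dx":16,"dy":3.2,"dz":-15.4,"ax":0,"ay":0,"az":0.56}
    - {"jaw":-0.6,"dx":20,"dy":4,"dz":-15.4,"ax":0,"ay":0,"az":0.7}
    - {"jaw":-0.6,"dx":24,"dy":4.8,"dz":-15.4,"ax":0,"ay":0,"az":0.84}
  force: 25

```text
t: 12.5
position: [0.5706, -0.0562, 0.2189]
orientation: [[0.582, 0.813, -0.0], [0.813, -0.582, 0.0], [0.0, -0.0, -1.0]]
ft_force: [0.1, 0.4, -0.9]
width: 0.0219
gripper_force: 24.9
```

Run:
```python
from h import *
plan(.564,.297,.22,136)
s=readout.get_state();im=imaging.capture("side")[:,:,::-1];c=proj("side",s['position']-[0,0,.04]).astype(int);print(c)
cv2.imwrite("pics/read2.png",cv2.resize(im[c[1]-50:c[1]+50,c[0]-50:c[0]+50],(400,400),interpolation=cv2.INTER_CUBIC))
```

```text
t 12.5 pos [ 0.5706 -0.0562  0.2189] yaw 54.43 q [ -8.   10.6 114.3   0.   55.1  27.6] w 0.0219 F [ 0.1  0.4 -0.9]  -> d [ 28.35 -21.08  -0.11] a [-0.    -0.    -1.424]
[297 165]
```

View pics/read2.png

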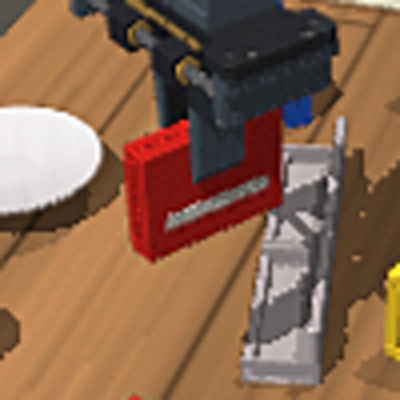

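Emit:
drive_tool:
  rows:
    - {"jaw":-0.6,"dx":2.9,"dy":-2.1,"dz":0,"ax":0,"ay":0,"az":-0.14}
    - {"jaw":-0.6,"dx":5.8,"dy":-4.2,"dz":0,"ax":0,"ay":0,"az":-0.28}
    - {"jaw":-0.6,"dx":8.7,"dy":-6.4,"dz":0,"ax":0,"ay":0,"az":-0.42}
    - {"jaw":-0.6,"dx":11.6,"dy":-8.6,"dz":0,"ax":0,"ay":0,"az":-0.56}
    - {"jaw":-0.6,"dx":14.4,"dy":-10.7,"dz":0,"ax":0,"ay":0,"az":-0.7}
    - {"jaw":-0.6,"dx":17.2,"dy":-12.8,"dz":0,"ax":0,"ay":0,"az":-0.84}
    - {"jaw":-0.6,"dx":20,"dy":-14.9,"dz":0,"ax":0,"ay":0,"az":-0.98}
    - {"jaw":-0.6,"dx":22.8,"dy":-17,"dz":0,"ax":0,"ay":0,"az":-1.12}
    - {"jaw":-0.6,"dx":25.6,"dy":-19.1,"dz":0,"ax":0,"ay":0,"az":-1.26}
    - {"jaw":-0.6,"dx":28.3,"dy":-21.1,"dz":0,"ax":0,"ay":0,"az":-1.4}

```text
t: 13.55
position: [0.5616, 0.2965, 0.2188]
orientation: [[-0.711, 0.703, -0.0], [0.703, 0.711, -0.0], [0.0, -0.0, -1.0]]
ft_force: [0.3, -0.0, -1.6]
width: 0.0216
gripper_force: 24.9
```

Emit:
drive_tool:
  rows:
    - {"jaw":-0.6,"dx":0,"dy":0,"dz":0,"ax":0,"ay":0,"az":-0.14}
    - {"jaw":-0.6,"dx":0,"dy":0,"dz":0,"ax":0,"ay":0,"az":-0.28}
    - {"jaw":-0.6,"dx":0,"dy":0,"dz":0,"ax":0,"ay":0,"az":-0.42}
    - {"jaw":-0.6,"dx":0,"dy":0,"dz":0,"ax":0,"ay":0,"az":-0.56}
    - {"jaw":-0.6,"dx":0,"dy":0,"dz":0,"ax":0,"ay":0,"az":-0.7}
    - {"jaw":-0.6,"dx":0,"dy":0,"dz":0,"ax":0,"ay":0,"az":-0.84}
    - {"jaw":-0.6,"dx":0,"dy":0,"dz":0,"ax":0,"ay":0,"az":-0.98}
    - {"jaw":-0.6,"dx":0,"dy":0,"dz":0,"ax":0,"ay":0,"az":-1.12}
    - {"jaw":-0.6,"dx":0,"dy":0,"dz":0,"ax":0,"ay":0,"az":-1.26}
    - {"jaw":-0.6,"dx":0,"dy":0,"dz":0,"ax":0,"ay":0,"az":-1.4}

```text
t: 14.55
position: [0.5618, 0.2949, 0.2187]
orientation: [[-0.814, -0.581, -0.0], [-0.581, 0.814, -0.0], [0.001, 0.0, -1.0]]
ft_force: [0.8, 0.7, -1.7]
width: 0.0221
gripper_force: 24.9
```

```bash
python3 -c "
from h import *
plan(.564,.297,.12,279.5)"
```

```text
t 14.55 pos [0.5618 0.2949 0.2187] yaw -144.47 q [ 25.6  16.2 107.3  -0.   56.5 -99.9] w 0.0221 F [ 0.8  0.7 -1.7]  -> d [-0.31  0.04  9.87] a [ 0.    -0.    -1.116]
```

Emit:
drive_tool:
  rows:
    - {"jaw":-0.6,"dx":-0.3,"dy":0,"dz":1,"ax":0,"ay":0,"az":-0.14}
    - {"jaw":-0.6,"dx":-0.3,"dy":0,"dz":2,"ax":0,"ay":0,"az":-0.28}
    - {"jaw":-0.6,"dx":-0.3,"dy":0,"dz":3,"ax":0,"ay":0,"az":-0.42}
    - {"jaw":-0.6,"dx":-0.3,"dy":0,"dz":4,"ax":0,"ay":0,"az":-0.56}
    - {"jaw":-0.6,"dx":-0.3,"dy":0,"dz":5,"ax":0,"ay":0,"az":-0.7}
    - {"jaw":-0.6,"dx":-0.3,"dy":0,"dz":6,"ax":0,"ay":0,"az":-0.84}
    - {"jaw":-0.6,"dx":-0.3,"dy":0,"dz":7.5,"ax":0,"ay":0,"az":-0.98}
    - {"jaw":-0.6,"dx":-0.3,"dy":0,"dz":8.5,"ax":0,"ay":0,"az":-1.11}
    - {"jaw":-0.6,"dx":-0.3,"dy":0,"dz":9.5,"ax":0,"ay":0,"az":-1.11}
    - {"jaw":-0.6,"dx":-0.3,"dy":0,"dz":9.5,"ax":0,"ay":0,"az":-1.11}

```text
t: 15.55
position: [0.5637, 0.2964, 0.1225]
orientation: [[0.149, -0.989, -0.002], [-0.989, -0.149, -0.001], [0.001, 0.002, -1.0]]
ft_force: [0.2, -0.5, -0.7]
width: 0.0216
gripper_force: 25.0
```

Run:
```python
from h import *
plan(.564,.297,.066,279.5)
s=readout.get_state();im=imaging.capture("side")[:,:,::-1];c=proj("side",s['position']-[0,0,.05]).astype(int);print(c)
cv2.imwrite("pics/pre2.png",cv2.resize(im[c[1]-60:c[1]+60,c[0]-70:c[0]+70],None,fx=4,fy=4,interpolation=cv2.INTER_CUBIC))
```

```text
t 15.55 pos [0.5637 0.2964 0.1225] yaw -81.43 q [  25.6   23.6  109.     0.    47.5 -162.9] w 0.0216 F [ 0.2 -0.5 -0.7]  -> d [-0.06 -0.05  5.65] a [ 0.002 -0.001 -0.016]
[243 304]
```

View pics/pre2.png

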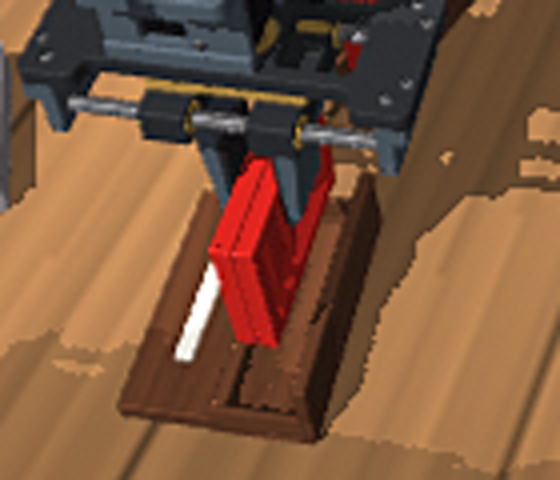

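The dish is upright above the slot, with its open face toward the back wall and clear of the lip. I'll lower it.

Emit:
drive_tool:
  rows:
    - {"jaw":-0.6,"dx":0,"dy":0,"dz":1.5,"ax":0,"ay":0,"az":-0.01}
    - {"jaw":-0.6,"dx":0,"dy":0,"dz":3,"ax":0,"ay":0,"az":-0.01}
    - {"jaw":-0.6,"dx":0,"dy":0,"dz":4.5,"ax":0,"ay":0,"az":-0.01}
    - {"jaw":-0.6,"dx":0,"dy":0,"dz":5.2,"ax":0,"ay":0,"az":-0.01}
    - {"jaw":-0.6,"dx":0,"dy":0,"dz":5.5,"ax":0,"ay":0,"az":-0.01}
    - {"jaw":-0.6,"dx":0,"dy":0,"dz":5.6,"ax":0,"ay":0,"az":-0.01}
    - {"jaw":-0.6,"dx":0,"dy":0,"dz":5.6,"ax":0,"ay":0,"az":-0.01}

```text
t: 16.3
position: [0.5647, 0.2969, 0.0681]
orientation: [[0.163, -0.987, 0.0], [-0.987, -0.163, 0.0], [-0.0, -0.0, -1.0]]
ft_force: [-0.3, -0.3, -1.6]
width: 0.0218
gripper_force: 25.0
```

Emit:
drive_tool:
  rows:
    - {"jaw":-0.6,"dx":0,"dy":0,"dz":0.05,"ax":0,"ay":0,"az":0}
    - {"jaw":-0.6,"dx":0,"dy":0,"dz":0.1,"ax":0,"ay":0,"az":0}
    - {"jaw":-0.6,"dx":0,"dy":0,"dz":0.15,"ax":0,"ay":0,"az":0}
    - {"jaw":-0.6,"dx":0,"dy":0,"dz":0.15,"ax":0,"ay":0,"az":0}

```text
t: 16.7
position: [0.5644, 0.2968, 0.0665]
orientation: [[0.163, -0.987, 0.0], [-0.987, -0.163, 0.0], [-0.0, -0.0, -1.0]]
ft_force: [0.0, -0.3, -2.3]
width: 0.0216
gripper_force: 25.0
```

Emit:
drive_tool:
  rows:
    - {"jaw":-0.6,"dx":0,"dy":0,"dz":0.05,"ax":0,"ay":0,"az":0}
    - {"jaw":-0.6,"dx":0,"dy":0,"dz":0.1,"ax":0,"ay":0,"az":0}
    - {"jaw":-0.6,"dx":0,"dy":0,"dz":0.13,"ax":0,"ay":0,"az":0}
    - {"jaw":-0.6,"dx":0,"dy":0,"dz":0.13,"ax":0,"ay":0,"az":0}

```text
t: 17.1
position: [0.5646, 0.2968, 0.0655]
orientation: [[0.163, -0.987, 0.0], [-0.987, -0.163, 0.0], [-0.0, -0.0, -1.0]]
ft_force: [-1.3, -1.6, 6.1]
width: 0.0219
gripper_force: 25.0
```

Contact at 6 N with the TCP at the seated height, so I'll release and lift away.

Emit:
drive_tool:
  rows:
    - {"jaw":-0.35,"dx":0,"dy":0,"dz":-0.05,"ax":0,"ay":0,"az":0}
    - {"jaw":0,"dx":0,"dy":0,"dz":-0.1,"ax":0,"ay":0,"az":0}
    - {"jaw":0.3,"dx":0,"dy":0,"dz":-0.1,"ax":0,"ay":0,"az":0}
    - {"jaw":0.3,"dx":0,"dy":0,"dz":-0.1,"ax":0,"ay":0,"az":0}
    - {"jaw":0.3,"dx":0,"dy":0,"dz":-2,"ax":0,"ay":0,"az":0}
    - {"jaw":0.3,"dx":0,"dy":0,"dz":-5,"ax":0,"ay":0,"az":0}
    - {"jaw":0.3,"dx":0,"dy":0,"dz":-9,"ax":0,"ay":0,"az":0}
    - {"jaw":0.3,"dx":0,"dy":0,"dz":-13,"ax":0,"ay":0,"az":0}
    - {"jaw":0.3,"dx":0,"dy":0,"dz":-16,"ax":0,"ay":0,"az":0}
    - {"jaw":0.3,"dx":0,"dy":0,"dz":-16,"ax":0,"ay":0,"az":0}

```text
t: 18.1
position: [0.5664, 0.2977, 0.2298]
orientation: [[0.163, -0.987, 0.006], [-0.987, -0.163, 0.003], [-0.002, -0.006, -1.0]]
ft_force: [1.6, 0.1, -0.7]
width: 0.0592
gripper_force: 0.0
```

Run:
```python
from h import *
im=imaging.capture("side")[:,:,::-1]
cv2.imwrite("pics/final.png",cv2.resize(im[205:360,180:320],None,fx=3.8,fy=3.8,interpolation=cv2.INTER_CUBIC))
```

```text
(no output)
```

View pics/final.png

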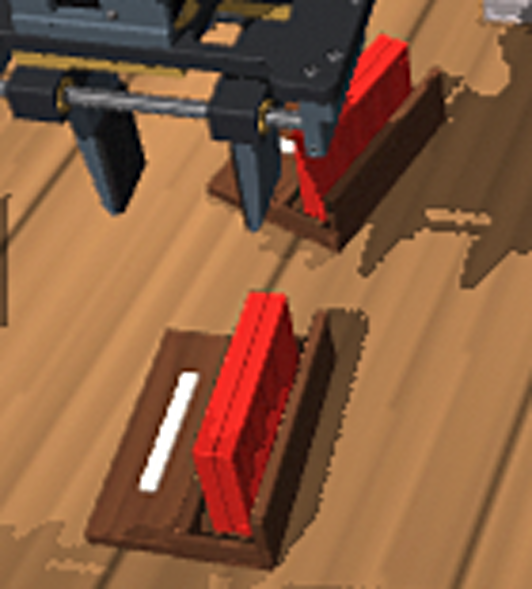

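Both dishes stand in their slots and the gripper is clear of them.

```bash
python3 -c "
from plant import job
print(job.close_job())"
```

```text
the job is handed in; nothing more can be done
None
```

I handed the job in at about 18 s, with the ring dish standing in the ring holder and the bar dish in the bar holder, each placed with its underside out over the shelf, and the gripper clear of both.

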